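# Clamp the torch in its build fixture with the ratchet knob

### The arm

A 7-joint arm with a two-finger parallel gripper is mounted at the origin on the work surface. World frame = base frame: x ahead of the robot, y to its left, z up, the work surface at z = 0. Lengths are in m, angles in rad, forces in N, time in s.
With the tool pointing down it reaches from about 0.425 to 0.925 m from the base axis. Payload 6.8 kg.
Tool frame: the origin (TCP) lies midway between the tips of the shut fingers; the grasp point (between the pads) lies r.tcp_to_grasp behind it (r.tcp_to_grasp is the distance from the TCP to the grasp point, in m); x points along the fingers, y is the direction in which the jaws open and shut, and the axes are right-handed (so a half turn about x gives the same grasp; the last joint's range is limited). The gripper opens to 85 mm and grips with 20 to 120 N. Pads are 22 mm wide; open, the fingers measure 114 mm over their backs; the gripper's body (76 mm by 85 mm) begins 54 mm behind the grasp point. The pads swing forward as they close: fully open they stand 13 mm farther back than shut.
Start: joints at [1.081, 0.477, 0.022, 1.555, -0.011, 1.109, -0.083], TCP at [0.252, -0.626, 0.205] pointing down, gripper open.
Joint ranges: [-2.96, 2.96], [-0.34, 2.1], [-1.41, 1.46], [0.24, 2.44], [-1.37, 4.51], [0.17, 1.92], [-2.96, 2.96]. Speed limits (rad/s): [2.39, 2.39, 3.14, 3.14, 3.14, 3.14, 3.14].

### API

Orientations are given as a rotation vector (axis times angle).
In Python, from bench import r, grab_frame, search_frame, cut_out, pinpoint gives the robot as it stands. The module is installed in compiled form; this text tells all that it offers.
- The arm moves only by the tool apply_moves, never from a script. Its argument "commands" is a list of rows, each a list of 7 numbers: the finger opening in mm, from 0 to 85.4, then the shift along the tool's x, y, z in mm, then the turn, a rotation vector about the tool's x, y, z in rad. A call has 1 to 20 rows; each row is the pose to reach, as a shift and turn from the pose commanded when the call began, along the tool's axes at that moment; what a row does not reach only later rows make up. A row lasts 1/10 s, in which the tool goes at most 50 mm and 8.59 degrees, less where a joint would pass 70% of its speed; a pose out of reach is approached as far as the arm can. A call with a gripper value outside its range is refused whole. The fingers move at their own pace and stop on an object; "force" is the grip in N (left out, the last holds). Time passes only in rows, so rows that repeat a pose let the fingers close. It gives the time, the measured TCP pose, the force and the opening at its end, in the units of the state.
- r.get_obs(): the state, without advancing time (a new reading comes with each control period).
- grab_frame(name): name is "scene" or "top"; returns a dict with "pixels" (420x560x3 uint8, red, green, blue), "mtx" (3x3 intrinsics, pixels), "position" and "rotation" of the camera in the world. Camera axes: x right, y down, z forward; pixel columns grow to the right and rows downward; lengths in m; the calibration is good to about 2 mm. A picture is of the moment at which its call begins. There is no depth.
- r.hand_in(): hands the job in, once; it reports no verdict.
Trained networks look in the newest picture that a camera, given by its name, has taken for a name from the list of things; names that differ only in an ending like _2 or _b are one class to them, and where a whole thing is asked for, a point or a joint stands for the part that bears it (a point fixed in the world has none). Each returns a list of dicts, best first, with "confidence" (0 to 1); they miss things now and then, are a little off and sometimes report something else, mostly with a low value. They report only what shows in the picture. A call takes as long as a camera call. They do not tell look-alikes from the thing itself.
- search_frame(label, camera): "point" ([column, row] as shares, 0 to 1, of the picture: columns of its width, rows of its height, amid what is visible of it).
- cut_out(label, camera): "pixels" (420x560 bool, what is visible of it) and "point" ([column, row] as shares, 0 to 1, of the picture: columns of its width, rows of its height, amid what is visible of it).
- pinpoint(label, camera): "point" ([column, row] as shares, 0 to 1, of the picture: columns of its width, rows of its height: a listed point, or the origin of a listed thing).
The state is a dict: "clock": time; "joints": joint angles; "qvel": joint speeds; "tau": joint torques, N m; "tcp_pos": TCP position; "orientation": TCP orientation; "contact_force": force on the tool from outside, world axes, zero at the start; "moment": the same for the moment, N m; "grip_width": finger opening in m.
Only numpy, scipy, OpenCV 4.12 (cv2) and the standard library are available. Lean on these libraries where they do the work, as an engineer would, in place of code of your own. Each camera call takes 0.05 s, during which the arm holds its last target.

### The job

The hand torch lies in the cradle of the assembly fixture with the clamp arm swung aside. Swing the clamp arm over the torch until it is fully home against its stop, then turn the black ratchet knob on the arm clockwise until the pad bears on the torch and the ratchet slips through at least a couple of clicks, but no more than about one turn of slipping, and let go. Leave the torch lying in its cradle and do not disturb the spare torch, tray or bottle.

Things in the scene. Friction and masses are not known exactly. Their poses are not given: they have to be found in the camera images.
- post (a point): the arm's hinge: fixed vertical axis of a 32 mm round steel post, at the arm's mid thickness, 97 mm above the table. The point's x, y axes are those of the fixture (aluminium base plate 190 x 200 x 12 mm, bolted down). The torch lies along its x axis, its middle about 100 mm from the post towards -y.
- swing (a joint): swing of the clamp arm (steel bar 24 mm wide, 14 mm thick, top 104 mm above the table) about the post, rad: 0 is fully home against its stop, pointing along the fixture's -y, the pad over the torch; positive is swung counter-clockwise from above (to 1.4). Starts 0.6 to 1.1 from home. Takes 2 to 3 N at the knob, stays where left.
- knob_grip (a point): centre of the ratchet knob: upright ribbed black cylinder 40 mm across, 30 mm tall, white mark on top, on a 16 mm stem at the arm's end, 100 mm from the post's axis; 133 mm above the table (stays so), underside 14 mm above the arm. Grip its sides from above at any yaw; that can also swing the arm. If the gripper turns with the arm, the screw does not turn.
- spindle (a joint): turn of the clamp screw, rad, growing clockwise seen from above; the knob drives it through the ratchet. One rad lowers the pad 2.5 mm. Running torque 0.12 N m; it stays where it is left. It starts about 0.9 to 2.4 rad short of pad contact and stops turning when the pad is tight on the torch.
- knob (a joint): slip of the ratchet: how far the knob has turned clockwise over the spindle, rad; 0 at the start. Still while the screw runs; once it is tight, grows when the knob is turned on with over 0.20 N m (it cannot over-tighten); a click every 0.26 rad. Turning back does not slip, it undoes the screw.
- pad_face (a point): centre of the underside of the round rubber clamp pad, 24 mm across, straight below the knob; moves down as the screw is turned, 2 to 7 mm above the torch's tube at the start (when swung over it).
- pad: the same rubber pad with its rod; origin at the centre of its underside
- torch: hand torch lying loose in the two-piece V cradle of the fixture, black tube 32 mm across, dark metal head 42 mm across at its -x end, 150 mm long, 0.18 kg. Origin on its axis, 10 mm from the middle of its length towards the tail, x axis along it towards the tail; the axis lies 49 mm above the table.
- spare: bystander: a finished torch of the same kind standing on its head, 150 mm tall; origin at the centre of its foot
- tray: bystander: grey plastic tray 120 x 90 x 35 mm; origin at the centre of its underside
- bottle: bystander: white plastic bottle 50 mm across, 110 mm tall; origin at the centre of its underside
Not all that is in view belongs to the job. What is shaped like the torch but blue or purple is not meant.

How it is judged:
By the outcome, as a careful person would: the job done as asked, in the order asked, and still so for the second after the job is handed in, with the robot touching nothing.
It also fails if it takes over 54 s, if anything falls off the work surface, if the arm or the gripper's body presses on something with over 40 N, if the wrist force passes 120 N, or if a joint passes its speed limit or range.

## Working session

There is one attempt and no reset: what is moved stays moved. The work goes in short steps, Python scripts to look and compute and a tool call to move; the robot and the scene stay as the last step left them, time stands still between calls to the robot, and variables do not carry over. Pictures are saved under pics/ and viewed, and the job is handed in when it is done.

Besides the shell and the picture viewer there is one more tool, called after "Request:" as a command line: name --pt "numbers of a row" for each row, then --argument value for the rest. apply_moves: Moves the arm, as the interface text tells. Its arguments: {"type":"object","properties":{"commands":{"type":"array"},"force":{"type":"number"}},"required":["commands"]}

```bash
mkdir -p pics
cat > h.py <<'E'
import numpy as np,cv2
from scipy.spatial.transform import Rotation as R
from bench import r,grab_frame,search_frame,cut_out,pinpoint
def ray(f,p):
    K=np.array(f["mtx"]);Rm=np.array(f["rotation"]);
    if Rm.shape!=(3,3): Rm=R.from_quat(Rm).as_matrix() if Rm.size==4 else R.from_rotvec(Rm).as_matrix()
    d=Rm@np.linalg.inv(K)@np.array([p[0]*560,p[1]*420,1]);return np.array(f["position"]),d
def atz(f,p,z):
    o,d=ray(f,p);return o+d*(z-o[2])/d[2]
def save(f,n): cv2.imwrite("pics/"+n,cv2.cvtColor(f["pixels"],cv2.COLOR_RGB2BGR))
E
python3 - <<'E'
from h import *
np.set_printoptions(precision=4,suppress=True)
o=r.get_obs();print(o,r.tcp_to_grasp)
for c in("scene","top"):
    f=grab_frame(c);save(f,c+"0.png");print(c,f["position"],np.array(f["rotation"]))
    for n,z in(("knob_grip",.133),("post",.097),("pad_face",.07),("torch",.049),("spare",0),("tray",0),("bottle",0)):
        for d in pinpoint(n,c)[:3]: print(n,d["point"],round(d["confidence"],2),atz(f,d["point"],z))
E
```

```text
{'clock': 0.0, 'joints': array([ 1.0809,  0.4778,  0.0223,  1.5565, -0.0115,  1.1093, -0.0831]), 'qvel': array([ 0.0015,  0.0001,  0.0013, -0.0005, -0.0002, -0.0001, -0.001 ]), 'tau': array([  0.    , -59.6457,   1.608 , -28.1195,   0.0125,   0.0096,
         0.    ]), 'tcp_pos': array([ 0.2512, -0.6258,  0.2042]), 'orientation': array([ 2.0127,  0.3909, -2.0136]), 'contact_force': array([-0.2985,  0.5302,  0.3353]), 'moment': array([-0.0323, -0.0083,  0.0251]), 'grip_width': 0.08565203978770188} 0.0187
scene [ 1.3802 -0.1725  1.1601] [-1.9768 -1.6032  0.6004]
knob_grip [0.5175, 0.5062] 0.58 [0.5422 0.0071 0.133 ]
post [0.5513, 0.4864] 0.82 [0.4933 0.0752 0.097 ]
pad_face [0.6993, 0.4831] 0.63 [0.5194 0.3292 0.07  ]
pad_face [0.5198, 0.5436] 0.37 [0.5501 0.0091 0.07  ]
torch [0.5129, 0.6674] 0.93 [ 0.708  -0.0363  0.049 ]
torch [0.3118, 0.716] 0.88 [ 0.7068 -0.3426  0.049 ]
torch [0.4984, 0.5112] 0.64 [ 0.4748 -0.0119  0.049 ]
spare [0.6989, 0.4788] 0.98 [0.4566 0.3634 0.    ]
tray [0.7096, 0.584] 0.59 [0.6281 0.3197 0.    ]
bottle [0.2866, 0.5855] 0.68 [ 0.4785 -0.3813  0.    ]
top [0.4408 0.0002 1.7092] [-2.2076  2.1807 -0.0893]
knob_grip [0.4895, 0.4914] 0.65 [ 0.546  -0.0022  0.133 ]
post [0.4387, 0.5402] 0.9 [0.4864 0.0814 0.097 ]
pad_face [0.4898, 0.5474] 0.52 [ 0.4791 -0.0037  0.07  ]
torch [0.5125, 0.3874] 0.91 [ 0.6872 -0.0404  0.049 ]
torch [0.6829, 0.4014] 0.73 [ 0.673  -0.3356  0.049 ]
torch [0.4952, 0.549] 0.64 [ 0.4776 -0.0131  0.049 ]
spare [0.2805, 0.5693] 0.73 [0.4474 0.3632 0.    ]
tray [0.3055, 0.4326] 0.77 [0.6289 0.324  0.    ]
bottle [0.7023, 0.5564] 0.57 [ 0.4733 -0.3798  0.    ]
```

View pics/scene0.png

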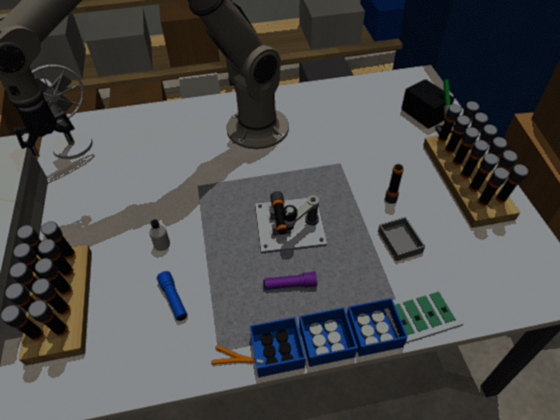

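View pics/top0.png

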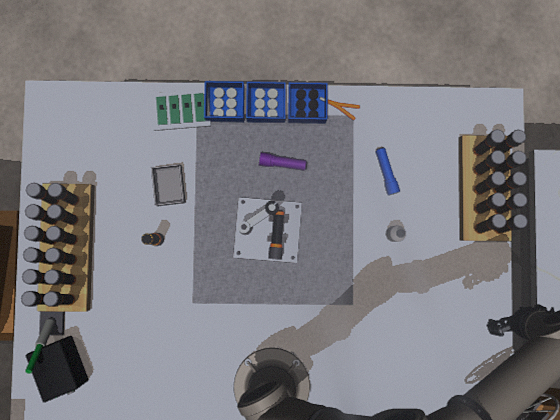

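```bash
python3 -c "
import cv2
a=cv2.imread('pics/top0.png')[160:270,190:340];cv2.imwrite('pics/topc.png',cv2.resize(a,None,fx=5,fy=5,interpolation=2))
a=cv2.imread('pics/scene0.png')[150:270,220:360];cv2.imwrite('pics/scenec.png',cv2.resize(a,None,fx=5,fy=5,interpolation=2))"
```

```text
(no output)
```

View pics/topc.png

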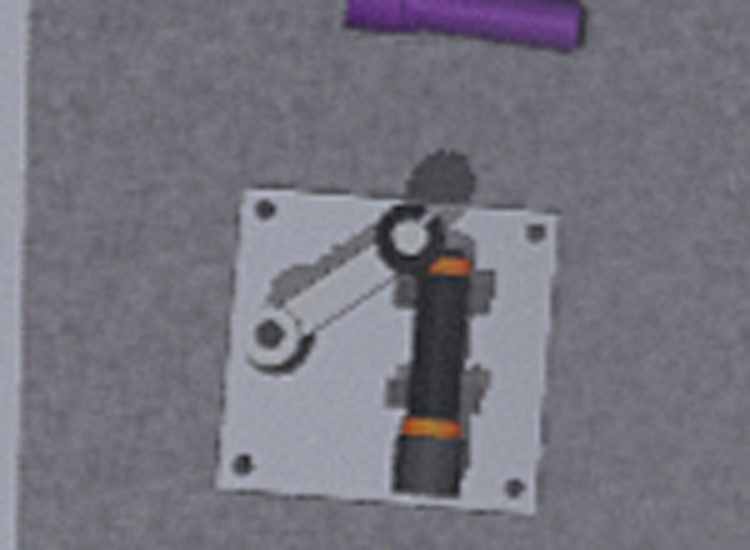

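View pics/scenec.png

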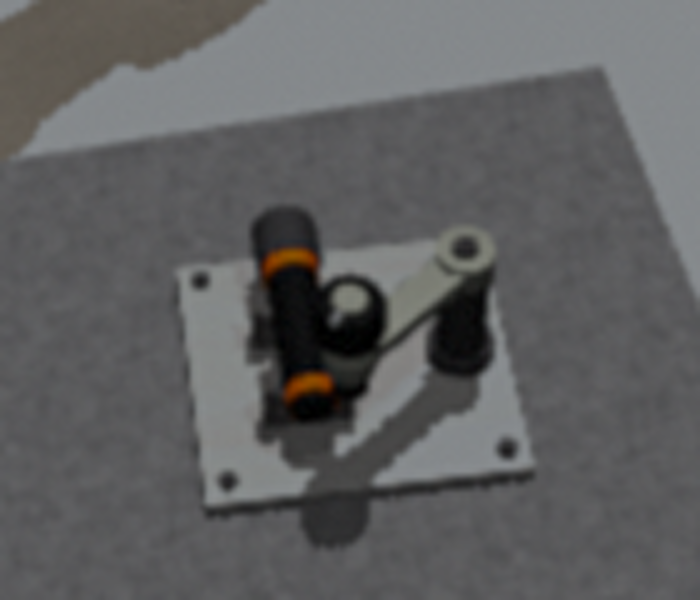

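The scene view shows the fixture plate at about (255–325, 198–250), with the knob at (290, 210) and the post at (313, 200). The top view shows the knob at (272, 208), the post at (244, 227) and the torch along (278, 210–258), with its orange rings and its head towards the robot. The purple and blue torches are decoys. Next I'll refine the measurements.

Run:
```python
from h import *
np.set_printoptions(precision=4,suppress=True)
T=grab_frame("top");S=grab_frame("scene")
pt=lambda c,o:((c[0]/5-.4+o[0]+.5)/560,(c[1]/5-.4+o[1]+.5)/420)
t=lambda *c:pt(c,(190,160)); s=lambda *c:pt(c,(220,150))
print("knobtop",atz(T,t(409,238),.148),atz(S,s(350,302),.148))
for z in(.104,.110,.115): print("post",z,atz(T,t(269,334),z),atz(S,s(464,247),z))
for nm,f,cs in(("T",T,[t(247,188),t(558,215),t(535,513),t(217,490)]),("S",S,[s(603,67),s(535,470),s(207,505),s(178,268)])):
    P=np.array([atz(f,c,.012)[:2] for c in cs]);print(nm,P,P.mean(0))
    for i in range(4):
        d=P[(i+1)%4]-P[i];print(np.linalg.norm(d),(np.degrees(np.arctan2(d[1],d[0]))+45)%90-45)
print("torch T ends",atz(T,t(450,250),.049),atz(T,t(428,490),.049))
```

```text
knobtop [0.5411 0.0041 0.148 ] [0.5471 0.0069 0.148 ]
post 0.104 [0.4861 0.0863 0.104 ] [0.4835 0.0902 0.104 ]
post 0.11 [0.4859 0.0859 0.11  ] [0.4886 0.0887 0.11  ]
post 0.115 [0.4857 0.0857 0.115 ] [0.4928 0.0874 0.115 ]
T [[ 0.58    0.1065]
 [ 0.5655 -0.0889]
 [ 0.3792 -0.0762]
 [ 0.3912  0.1219]] [0.479  0.0158]
0.1958801067269434 -4.2368026193720425
0.18681286434882405 -3.876437060473023
0.1985537864944249 -3.4722465543697467
0.18946438523763515 -4.684686897477491
S [[ 0.2647  0.2472]
 [ 0.5874  0.1113]
 [ 0.5709 -0.0854]
 [ 0.3834 -0.0712]] [0.4516 0.0505]
0.35012840607920664 -22.840544826554744
0.19739118455983712 -4.776840692443244
0.18806223903069774 -4.322080139083852
0.3398480287972405 20.444557141936514
torch T ends [ 0.5405 -0.0208  0.049 ] [ 0.3937 -0.0092  0.049 ]
```

```bash
cat >> h.py <<'E'
def tool(p,o=None):
    o=o or r.get_obs();Rm=R.from_rotvec(o["orientation"]);return Rm.inv().apply(np.array(p)-o["tcp_pos"])*1000
E
python3 - <<'E'
from h import *
np.set_printoptions(precision=4,suppress=True)
o=r.get_obs();print(R.from_rotvec(o["orientation"]).as_matrix())
print(tool([.251,-.626,.28]),tool([.544,.0055,.28]),o["clock"])
E
```

```text
[[ 0.      0.3725 -0.928 ]
 [-0.0001 -0.928  -0.3725]
 [-1.      0.0001  0.    ]]
[-74.7751  -0.5742   0.2924] [ -74.8044 -477.4691 -506.8688] 0.9
```

Request:
apply_moves --pt "85 -50 0 0 0 0 0" --pt "85 -75 -20 -21 0 0 0" --pt "85 -75 -50 -53 0 0 0" --pt "85 -75 -82 -87 0 0 0" --pt "85 -75 -114 -121 0 0 0" --pt "85 -75 -146 -155 0 0 0" --pt "85 -75 -178 -189 0 0 0" --pt "85 -75 -210 -223 0 0 0" --pt "85 -75 -242 -257 0 0 0" --pt "85 -75 -274 -291 0 0 0" --pt "85 -75 -306 -325 0 0 0" --pt "85 -75 -338 -359 0 0 0" --pt "85 -75 -370 -393 0 0 0" --pt "85 -75 -402 -427 0 0 0" --pt "85 -75 -434 -461 0 0 0" --pt "85 -75 -460 -488 0 0 0" --pt "85 -75 -477 -507 0 0 0" --pt "85 -75 -477 -507 0 0 0" --pt "85 -75 -477 -507 0 0 0"

```text
clock: 2.8
tcp_pos: [0.5442, 0.0051, 0.2801]
orientation: [2.011, 0.389, -2.012]
contact_force: [-0.1, -0.8, -0.6]
grip_width: 0.085
```

Run:
```python
from h import *
np.set_printoptions(precision=4,suppress=True)
o=r.get_obs();print(o["joints"],o["tcp_pos"],o["contact_force"],o["moment"]);print(R.from_rotvec(o["orientation"]).as_matrix())
f=grab_frame("top");save(f,"top1.png");f=grab_frame("scene");save(f,"scene1.png")
```

```text
[ 0.2316  0.2268 -0.42    1.7533  0.0995  1.1829 -1.4048] [0.5442 0.0051 0.2801] [-0.139  -0.7646 -0.633 ] [-0.0681  0.0149  0.022 ]
[[-0.0004  0.3734 -0.9277]
 [-0.0004 -0.9277 -0.3734]
 [-1.      0.0002  0.0005]]
```

View pics/scene1.png

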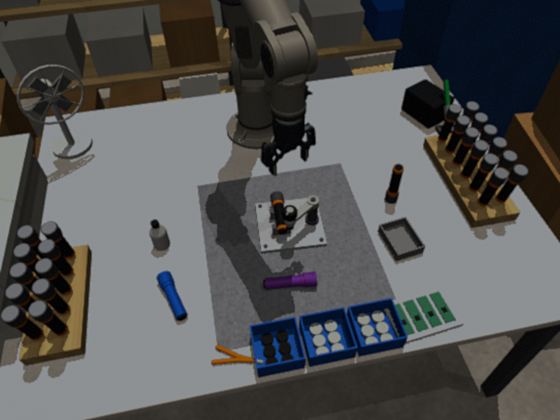

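The scene view shows the gripper above the fixture at about (285, 140), and nothing has been disturbed. I'll go down around the knob.

Request:
apply_moves --pt "85 40 0 0 0 0 0" --pt "85 80 0 0 0 0 0" --pt "85 110 0 0 0 0 0" --pt "85 130 0 0 0 0 0" --pt "85 150 0 0 0 0 0" --pt "85 167 0 0 0 0 0" --pt "85 167 0 0 0 0 0" --pt "85 167 0 0 0 0 0" --force 40

```text
clock: 3.7
tcp_pos: [0.5443, 0.004, 0.1136]
orientation: [2.013, 0.387, -2.013]
contact_force: [0.3, 0.2, -0.4]
grip_width: 0.085
```

Run:
```python
from h import *
np.set_printoptions(precision=4,suppress=True)
o=r.get_obs();print(o["joints"],o["tcp_pos"],o["contact_force"],o["moment"])
for c,a in(("top",(160,270,190,340)),("scene",(130,250,220,360))):
    f=grab_frame(c);p=f["pixels"][a[0]:a[1],a[2]:a[3],::-1];cv2.imwrite(f"pics/{c}2.png",cv2.resize(p,None,fx=4,fy=4,interpolation=2))
```

```text
[ 0.1946  0.4024 -0.3929  1.9337  0.2027  0.8437 -1.4962] [0.5443 0.004  0.1136] [ 0.2505  0.2239 -0.4235] [ 0.0253 -0.0238 -0.0633]
```

View pics/scene2.png

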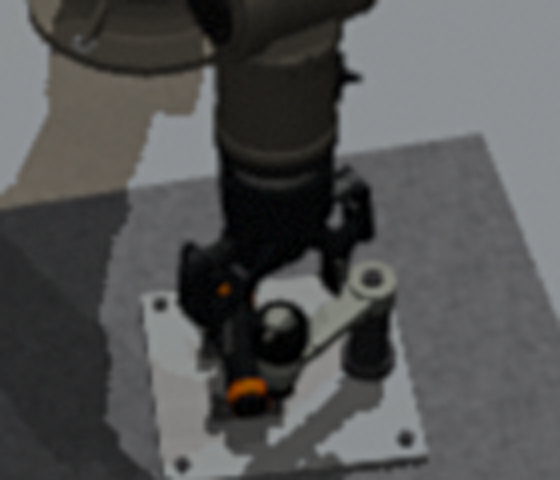

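View pics/top2.png

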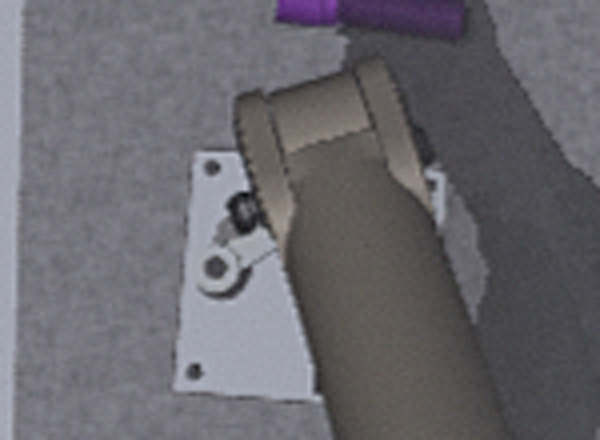

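```bash
cat >> h.py <<'E'
def proj(f,P):
    Rm=R.from_rotvec(f["rotation"]).as_matrix();c=Rm.T@(np.array(P)-f["position"]);u=np.array(f["mtx"])@c;return u[:2]/u[2]
E
python3 - <<'E'
from h import *
o=r.get_obs();Rm=R.from_rotvec(o["orientation"]).as_matrix();t=o["tcp_pos"]
f=grab_frame("scene");a=(120,240,230,370)
p=cv2.resize(f["pixels"][a[0]:a[1],a[2]:a[3],::-1],None,fx=5,fy=5,interpolation=2)
p=np.clip(p.astype(float)*1.8,0,255).astype(np.uint8)
def dot(P,c):
    q=(proj(f,P)-[a[2],a[0]])*5;cv2.circle(p,tuple(int(v) for v in q),4,c,-1)
dot(t,(0,0,255))
for s in(-.0425,.0425):
    for b in(.013,.033): dot(t+Rm[:,1]*s-Rm[:,0]*b,(0,255,0))
for k in range(24):
    for z in (.118,.148): dot([.544+.02*np.cos(k*.2618),.0045+.02*np.sin(k*.2618),z],(255,0,255))
dot([.487,.087,.104],(255,255,0))
cv2.imwrite("pics/s3.png",p)
for n in("knob_grip","post"):
    for d in pinpoint(n,"scene")[:2]: print(n,d["confidence"],atz(f,d["point"],.133 if n[0]=='k' else .097))
E
```

```text
knob_grip 0.7 [0.53474002 0.014709   0.133     ]
post 0.92 [0.49431206 0.08127788 0.097     ]
```

View pics/s3.png

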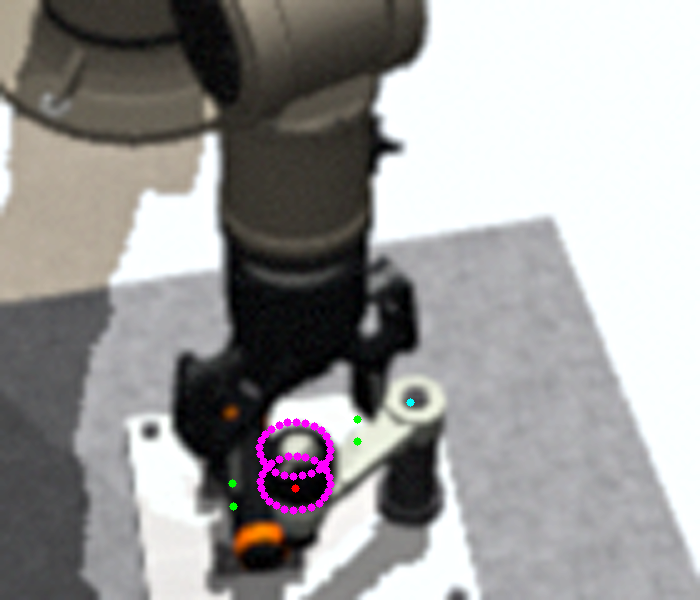

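The overlay shows the knob outline matching the predicted circle at about (295, 465), between the fingers at (233, 495) and (365, 420). I'll close gently.

Request:
apply_moves --pt "30 0 0 0 0 0 0" --pt "30 0 0 0 0 0 0" --pt "30 0 0 0 0 0 0" --pt "30 0 0 0 0 0 0" --pt "30 0 0 0 0 0 0" --pt "30 0 0 0 0 0 0" --pt "30 0 0 0 0 0 0" --force 25

```text
clock: 4.65
tcp_pos: [0.544, 0.0066, 0.1139]
orientation: [2.012, 0.391, -2.012]
contact_force: [-3.8, 3.3, 7.3]
grip_width: 0.0387
```

Run:
```python
from h import *
np.set_printoptions(precision=4,suppress=True)
o=r.get_obs();print(o["joints"],o["tcp_pos"],o["contact_force"],o["moment"],o["grip_width"])
f=grab_frame("scene");a=(120,240,230,370)
p=cv2.resize(f["pixels"][a[0]:a[1],a[2]:a[3],::-1],None,fx=5,fy=5,interpolation=2)
p=np.clip(p.astype(float)*1.8,0,255).astype(np.uint8)
cv2.imwrite("pics/s4.png",p)
```

```text
[ 0.1928  0.4022 -0.3954  1.9337  0.2017  0.8441 -1.4966] [0.544  0.0066 0.1139] [-3.7518  3.3004  7.3066] [0.5865 0.6984 0.0433] 0.03866657489291193
```

View pics/s4.png

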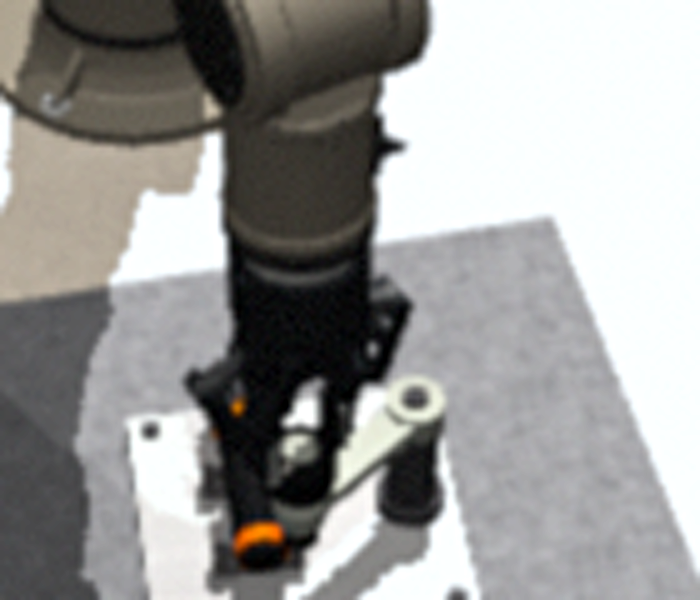

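Run:
```python
from h import *
o=r.get_obs();Rm=R.from_rotvec(o["orientation"]).as_matrix();t=o["tcp_pos"]
f=grab_frame("scene");a=(140,230,250,355)
p=cv2.resize(f["pixels"][a[0]:a[1],a[2]:a[3],::-1],None,fx=7,fy=7,interpolation=2)
p=np.clip(p.astype(float)*2.5+15,0,255).astype(np.uint8)
def px(P): return tuple(int(v) for v in (proj(f,P)-[a[2],a[0]])*7)
for s in(-.0195,.0195):
    c=[px(t+Rm[:,1]*s-Rm[:,0]*b+Rm[:,2]*w) for b,w in((.007,-.011),(.007,.011),(.03,.011),(.03,-.011))]
    cv2.polylines(p,[np.array(c)],True,(0,255,0),1)
cv2.imwrite("pics/s5.png",p)
```

```text
(no output)
```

View pics/s5.png

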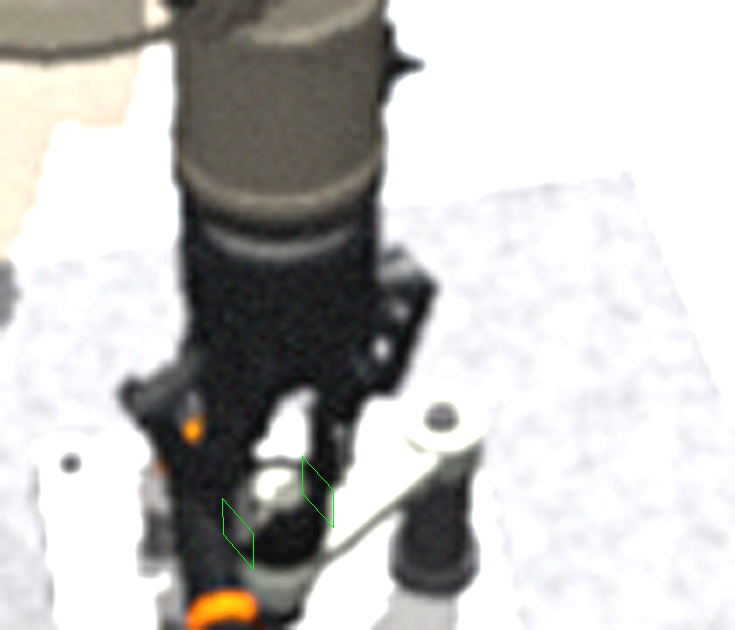

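```bash
cat > arc.py <<'E'
from h import *
import sys
def arc(post,p0,angs,o):
    Rm=R.from_rotvec(o["orientation"]); v=np.array(p0)-post
    for a in angs:
        w=R.from_rotvec([0,0,-a]).apply([v[0],v[1],0]); d=Rm.inv().apply(w-[v[0],v[1],0])*1000
        print(round(a,2),np.round(d,1))
E
python3 - <<'E'
from arc import *
o=r.get_obs();print(o["tcp_pos"])
# commanded pos ~ .5442,.0055
arc(np.array([.487,.087]),[.544,.006],np.arange(1,13)*.05,o)
E
```

```text
[0.54402004 0.00655776 0.11387222]
0.05 [-0.   1.   4.8]
0.1 [-0.   1.8  9.7]
0.15 [-0.   2.3 14.7]
0.2 [-0.   2.6 19.6]
0.25 [-0.   2.6 24.6]
0.3 [-0.   2.4 29.5]
0.35 [-0.   1.9 34.4]
0.4 [-0.   1.2 39.3]
0.45 [-0.   0.2 44.2]
0.5 [-0. -1. 49.]
0.55 [-0.  -2.4 53.7]
0.6 [-0.  -4.1 58.4]
```

Request:
apply_moves --pt "30 0 0 0 0 0 0" --pt "30 0 1 4.8 0.05 0 0" --pt "30 0 1.8 9.7 0.1 0 0" --pt "30 0 2.3 14.7 0.15 0 0" --pt "30 0 2.6 19.6 0.2 0 0" --pt "30 0 2.6 24.6 0.25 0 0" --pt "30 0 2.4 29.5 0.3 0 0" --pt "30 0 1.9 34.4 0.35 0 0" --pt "30 0 1.2 39.3 0.4 0 0" --pt "30 0 0.2 44.2 0.45 0 0" --pt "30 0 -1 49 0.5 0 0" --pt "30 0 -2.4 53.7 0.55 0 0" --pt "30 0 -4.1 58.4 0.6 0 0" --pt "30 0 -4.1 58.4 0.6 0 0" --force 40

```text
clock: 6.15
tcp_pos: [0.4892, -0.0116, 0.114]
orientation: [-2.108, 0.229, 2.104]
contact_force: [-1.2, 3.9, 6.5]
grip_width: 0.0378
```

Run:
```python
from arc import *
np.set_printoptions(precision=4,suppress=True)
o=r.get_obs();print(o["joints"],o["tcp_pos"],o["contact_force"],o["moment"],o["grip_width"])
t=o["tcp_pos"];post=np.array([.487,.087]);d=t[:2]-post;print(np.linalg.norm(d),np.arctan2(d[1],d[0])+np.pi/2+.073)
arc(post,t[:2],[.03,.06,.09,.12,.15],o)
f=grab_frame("scene");a=(130,250,230,370)
p=cv2.resize(f["pixels"][a[0]:a[1],a[2]:a[3],::-1],None,fx=5,fy=5,interpolation=2)
p=np.clip(p.astype(float)*1.8,0,255).astype(np.uint8)
cv2.imwrite("pics/s6.png",p)
```

```text
[ 0.1355  0.3063 -0.2802  2.064   0.1173  0.784  -2.0041] [ 0.4892 -0.0116  0.114 ] [-1.1882  3.8612  6.5247] [ 0.8408  0.179  -0.205 ] 0.037750613706513364
0.09862242119828872 0.09520946188650652
0.03 [-0.   0.7  2.9]
0.06 [-0.   1.2  5.8]
0.09 [-0.   1.7  8.7]
0.12 [-0.   2.1 11.6]
0.15 [-0.   2.4 14.6]
```

View pics/s6.png

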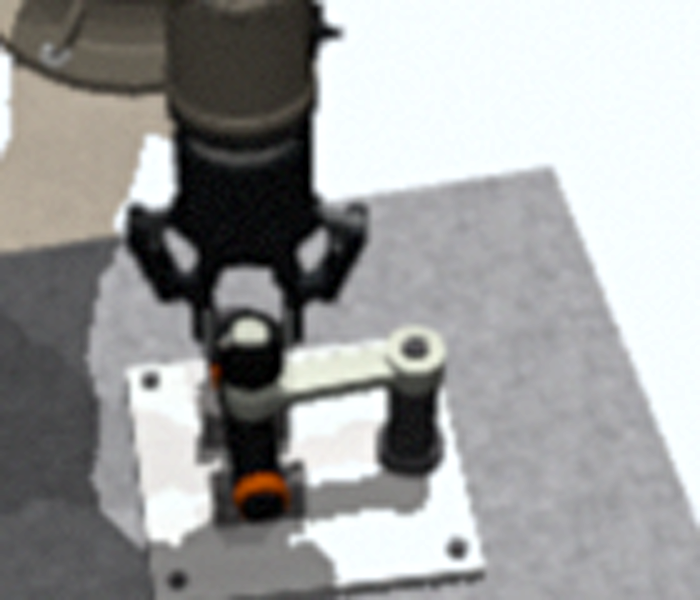

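The scene view shows the arm almost over the torch, with the knob at about (248, 350) in the crop and the jaws around it. Now I'll push on to the stop.

Request:
apply_moves --pt "30 0 0.7 2.9 0.03 0 0" --pt "30 0 1.2 5.8 0.06 0 0" --pt "30 0 1.7 8.7 0.09 0 0" --pt "30 0 1.7 8.7 0.09 0 0"

```text
clock: 6.6
tcp_pos: [0.4809, -0.0115, 0.114]
orientation: [-2.058, 0.316, 2.053]
contact_force: [0.5, 2.9, 6.2]
grip_width: 0.0374
```

```bash
cat > st.py <<'E'
from arc import *
np.set_printoptions(precision=4,suppress=True)
o=r.get_obs();print(o["clock"],o["joints"],o["tcp_pos"],o["contact_force"],o["moment"],o["grip_width"])
t=o["tcp_pos"];post=np.array([.487,.087]);d=t[:2]-post;print(np.linalg.norm(d),np.arctan2(d[1],d[0])+np.pi/2+.073)
print(R.from_rotvec(o["orientation"]).as_matrix())
E
python3 st.py
```

```text
6.6 [ 0.1225  0.2923 -0.2654  2.0832  0.1071  0.7761 -2.0861] [ 0.4809 -0.0115  0.114 ] [0.5273 2.9124 6.2268] [ 0.7968  0.0124 -0.0729] 0.03744148378685924
0.09869471153139789 0.0112201668580834
[[ 0.0024 -0.302  -0.9533]
 [ 0.001  -0.9533  0.302 ]
 [-1.     -0.0017 -0.002 ]]
```

Request:
apply_moves --pt "30 0 0.7 2.9 0.03 0 0" --pt "30 0 1.2 5.8 0.06 0 0" --pt "30 0 1.2 5.8 0.06 0 0"

```text
clock: 6.9
tcp_pos: [0.4793, -0.0113, 0.1144]
orientation: [-2.03, 0.372, 2.008]
contact_force: [13.0, 2.1, -6.7]
grip_width: 0.0377
```

```bash
python3 st.py
```

```text
6.9 [ 0.1131  0.2838 -0.2546  2.0936  0.1022  0.7644 -2.1435] [ 0.4793 -0.0113  0.1144] [12.9908  2.147  -6.7449] [ 0.3651 -2.9893 -0.0475] 0.03770766294563499
0.09861289206955286 -0.005599139744287787
[[ 0.0109 -0.3595 -0.9331]
 [ 0.0014 -0.9331  0.3596]
 [-0.9999 -0.0052 -0.0097]]
```

The stop shows clearly: a 13 N reaction at a swing of about 0. I'll release and turn the open gripper back counter-clockwise in place to gain wrist range.

Request:
apply_moves --pt "85 0 0 0 0 0 0" --pt "85 0 0 0 0 0 0" --pt "85 0 0 0 0 0 0" --pt "85 0 0 0 0 0 0" --pt "85 0 0 -2 0 0 0" --pt "85 0 0 -4 0 0 0" --pt "85 0 0 -4 0 0 0"

```text
clock: 7.6
tcp_pos: [0.4779, -0.0136, 0.1132]
orientation: [-2.02, 0.376, 2.02]
contact_force: [-0.2, -0.9, 0.2]
grip_width: 0.0849
```

```bash
python3 st.py;  python3 - <<'E'
from h import *
f=grab_frame("scene");a=(130,250,230,370)
p=cv2.resize(f["pixels"][a[0]:a[1],a[2]:a[3],::-1],None,fx=5,fy=5,interpolation=2)
p=np.clip(p.astype(float)*1.8,0,255).astype(np.uint8)
cv2.imwrite("pics/s7.png",p)
E
```

```text
7.6 [ 0.1152  0.2892 -0.2529  2.0894  0.1023  0.7742 -2.1401] [ 0.4779 -0.0136  0.1132] [-0.1784 -0.8543  0.2416] [ 0.0017  0.002  -0.0081] 0.08492646648024142
0.10100170607745557 -0.0175336687464593
[[ 0.0002 -0.3602 -0.9329]
 [-0.     -0.9329  0.3602]
 [-1.     -0.     -0.0002]]
```

View pics/s7.png

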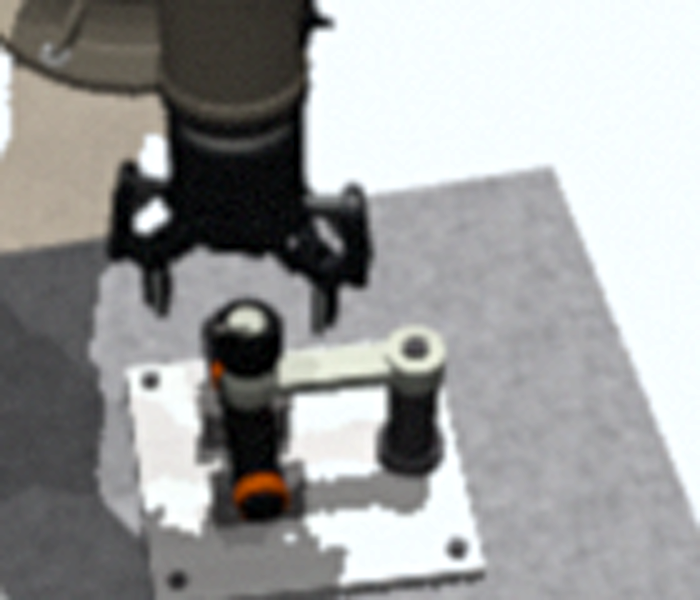

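Run:
```python
from h import *
np.set_printoptions(precision=4,suppress=True)
f=grab_frame("scene")
c=lambda x,y:((x/5-.4+.5+230)/560,(y/5-.4+.5+130)/420)
print("knob",atz(f,c(247,319),.148),"post",atz(f,c(414,347),.108))
for z in(.126,.13,.14):
  a,b=atz(f,c(158,308),z),atz(f,c(322,326),z);print(z,a,b,(a+b)/2,np.linalg.norm(a-b))
```

```text
knob [ 0.4792 -0.0097  0.148 ] post [0.4869 0.0892 0.108 ]
0.126 [ 0.4397 -0.056   0.126 ] [0.4746 0.0359 0.126 ] [ 0.4571 -0.0101  0.126 ] 0.09826882964607385
0.13 [ 0.4433 -0.0565  0.13  ] [0.4781 0.0351 0.13  ] [ 0.4607 -0.0107  0.13  ] 0.09788870393967955
0.14 [ 0.4524 -0.0576  0.14  ] [0.4868 0.033  0.14  ] [ 0.4696 -0.0123  0.14  ] 0.09693838967369386
```

The knob measures (0.479, -0.010), which agrees with where the gripper held it. Now I'll rewind the open gripper.

Request:
apply_moves --pt "85 0 0 0 -0.14 0 0" --pt "85 0 0 0 -0.28 0 0" --pt "85 0 0 0 -0.42 0 0" --pt "85 0 0 0 -0.56 0 0" --pt "85 0 0 0 -0.7 0 0" --pt "85 0 0 0 -0.84 0 0" --pt "85 0 0 0 -0.98 0 0" --pt "85 0 0 0 -1.12 0 0" --pt "85 0 0 0 -1.26 0 0" --pt "85 0 0 0 -1.4 0 0" --pt "85 0 0 0 -1.54 0 0" --pt "85 0 0 0 -1.68 0 0" --pt "85 0 0 0 -1.82 0 0" --pt "85 0 0 0 -1.96 0 0" --pt "85 0 0 0 -2.1 0 0" --pt "85 0 0 0 -2.1 0 0"

```text
clock: 9.3
tcp_pos: [0.4774, -0.0135, 0.1131]
orientation: [1.089, 1.282, -1.089]
contact_force: [-0.3, 0.4, -1.0]
grip_width: 0.0853
```

Request:
apply_moves --pt "85 0 0 0 -0.14 0 0" --pt "85 0 0 0 -0.28 0 0" --pt "85 0 0 0 -0.42 0 0" --pt "85 0 0 0 -0.56 0 0" --pt "85 0 0 0 -0.7 0 0" --pt "85 0 0 0 -0.84 0 0" --pt "85 0 0 0 -0.98 0 0" --pt "85 0 0 0 -1.12 0 0" --pt "85 0 0 0 -1.26 0 0" --pt "85 0 0 0 -1.4 0 0" --pt "85 0 0 0 -1.54 0 0" --pt "85 0 0 0 -1.68 0 0" --pt "85 0 0 0 -1.82 0 0" --pt "85 0 0 0 -1.96 0 0" --pt "85 0 0 0 -2.1 0 0" --pt "85 0 0 0 -2.1 0 0" --pt "85 0 0 0 -2.1 0 0"

```text
clock: 11.0
tcp_pos: [0.4775, -0.0135, 0.1131]
orientation: [-0.535, 1.504, 0.536]
contact_force: [-0.2, 0.3, 0.3]
grip_width: 0.085
```

```bash
python3 st.py
python3 - <<'E'
from h import *
print(tool([.4792,-.0112,.113]))
f=grab_frame("scene");a=(130,250,230,370)
p=cv2.resize(f["pixels"][a[0]:a[1],a[2]:a[3],::-1],None,fx=5,fy=5,interpolation=2)
p=np.clip(p.astype(float)*1.8,0,255).astype(np.uint8)
cv2.imwrite("pics/s8.png",p)
E
```

```text
11.0 [ 0.8114  0.5216 -1.1388  2.0502  0.5914  0.946   1.61  ] [ 0.4775 -0.0135  0.1131] [-0.2054  0.3165  0.2912] [-0.0049  0.04   -0.0024] 0.0850168686769751
0.10091277232648745 -0.02162214856091267
[[-0.0004 -0.6321  0.7749]
 [ 0.0003  0.7749  0.6321]
 [-1.      0.0004 -0.0001]]
[0.05409988 0.65614726 2.77329128]
```

View pics/s8.png

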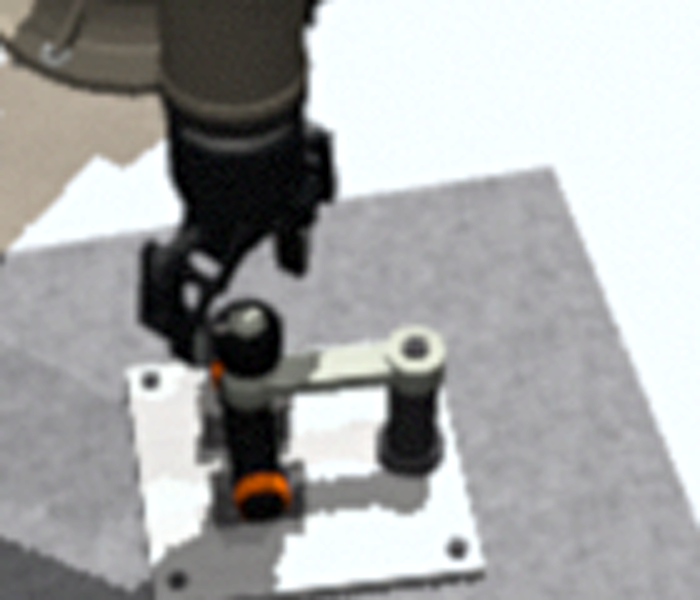

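The scene view shows the arm home over the torch and the open jaws straddling the knob, with tips at about (190, 355) and (295, 270) in the crop. I'll centre the gripper and grip.

Request:
apply_moves --pt "85 0 0.7 2.8 0 0 0" --pt "85 0 0.7 2.8 0 0 0" --pt "30 0 0.7 2.8 0 0 0" --pt "30 0 0.7 2.8 0 0 0" --pt "30 0 0.7 2.8 0 0 0" --pt "30 0 0.7 2.8 0 0 0" --pt "30 0 0.7 2.8 0 0 0" --pt "30 0 0.7 2.8 0 0 0" --pt "30 0 0.7 2.8 0 0 0" --force 50

```text
clock: 11.95
tcp_pos: [0.4794, -0.0109, 0.1136]
orientation: [-0.54, 1.502, 0.54]
contact_force: [-1.9, 0.2, 5.2]
grip_width: 0.0372
```

```bash
python3 st.py
```

```text
11.95 [ 0.8046  0.5236 -1.1387  2.0462  0.5931  0.9489  1.61  ] [ 0.4794 -0.0109  0.1136] [-1.9278  0.2333  5.2349] [-0.0193  0.3588  0.0691] 0.03716210325786015
0.09821704459420681 -0.004705247668501403
[[ 0.0002 -0.6367  0.7711]
 [-0.0002  0.7711  0.6367]
 [-1.     -0.0003  0.0001]]
```

Request:
apply_moves --pt "30 0 0 0 0.1 0 0" --pt "30 0 0 0 0.2 0 0" --pt "30 0 0 0 0.3 0 0" --pt "30 0 0 0 0.4 0 0" --pt "30 0 0 0 0.5 0 0" --pt "30 0 0 0 0.6 0 0" --pt "30 0 0 0 0.7 0 0" --pt "30 0 0 0 0.8 0 0"

```text
clock: 12.75
tcp_pos: [0.4793, -0.0109, 0.1136]
orientation: [0.089, 1.569, -0.089]
contact_force: [-1.9, -0.4, 4.4]
grip_width: 0.0368
```

```bash
python3 st.py
```

```text
12.75 [ 0.678   0.435  -0.9516  2.0524  0.4617  0.8804  0.9237] [ 0.4793 -0.0109  0.1136] [-1.9018 -0.4093  4.4232] [0.0857 0.3681 0.1413] 0.03684095881683112
0.09816390989092884 -0.005324973180235351
[[ 0.0002  0.1133  0.9936]
 [-0.0002  0.9936 -0.1133]
 [-1.     -0.0002  0.0003]]
```

Request:
apply_moves --pt "30 0 0 0 0.1 0 0" --pt "30 0 0 0 0.2 0 0" --pt "30 0 0 0 0.3 0 0" --pt "30 0 0 0 0.4 0 0" --pt "30 0 0 0 0.5 0 0" --pt "30 0 0 0 0.6 0 0" --pt "30 0 0 0 0.7 0 0" --pt "30 0 0 0 0.8 0 0"

```text
clock: 13.55
tcp_pos: [0.4793, -0.0108, 0.1136]
orientation: [0.713, 1.45, -0.713]
contact_force: [-1.7, -0.8, 4.7]
grip_width: 0.0373
```

```bash
python3 st.py
```

```text
13.55 [ 0.5398  0.3756 -0.7697  2.0597  0.3511  0.8371  0.2229] [ 0.4793 -0.0108  0.1136] [-1.6931 -0.8322  4.6619] [0.0315 0.3689 0.1041] 0.03725999836512384
0.0981003529971002 -0.005452369689932637
[[ 0.0002  0.7916  0.611 ]
 [-0.0001  0.611  -0.7916]
 [-1.      0.0001  0.0003]]
```

The moment of about 0.12 N m is the running torque, so the screw is running. I'll keep turning.

Request:
apply_moves --pt "30 0 0 0 0.1 0 0" --pt "30 0 0 0 0.2 0 0" --pt "30 0 0 0 0.3 0 0" --pt "30 0 0 0 0.4 0 0" --pt "30 0 0 0 0.5 0 0"

```text
clock: 14.05
tcp_pos: [0.4794, -0.0108, 0.1137]
orientation: [1.093, 1.279, -1.092]
contact_force: [-2.6, 1.5, 5.3]
grip_width: 0.0374
```

```bash
python3 st.py
```

```text
14.05 [ 0.4527  0.3491 -0.6611  2.0645  0.292   0.8185 -0.2237] [ 0.4794 -0.0108  0.1137] [-2.6074  1.4611  5.2793] [0.1037 0.4625 0.124 ] 0.037422903896640505
0.09805523596279198 -0.004391466370359878
[[ 0.0004  0.9876  0.1567]
 [-0.0001  0.1567 -0.9876]
 [-1.      0.0004  0.0001]]
```

Request:
apply_moves --pt "30 0 0 0 0.1 0 0" --pt "30 0 0 0 0.2 0 0" --pt "30 0 0 0 0.3 0 0" --pt "30 0 0 0 0.4 0 0" --pt "30 0 0 0 0.5 0 0"

```text
clock: 14.55
tcp_pos: [0.4795, -0.0106, 0.1139]
orientation: [1.457, 1.027, -1.456]
contact_force: [-1.4, 0.4, 6.1]
grip_width: 0.0371
```

```bash
python3 st.py
```

```text
14.55 [ 0.3665  0.3285 -0.5567  2.0695  0.2391  0.8043 -0.6755] [ 0.4795 -0.0106  0.1139] [-1.3625  0.3595  6.131 ] [0.1296 0.5225 0.1395] 0.03713974223672002
0.09790566273033298 -0.00398060290684317
[[ 0.0005  0.942  -0.3356]
 [-0.0001 -0.3356 -0.942 ]
 [-1.      0.0005 -0.0001]]
```

Request:
apply_moves --pt "30 0 0 0 0.1 0 0" --pt "30 0 0 0 0.2 0 0"

```text
clock: 14.75
tcp_pos: [0.4795, -0.0107, 0.1139]
orientation: [1.597, 0.901, -1.596]
contact_force: [-1.8, 0.3, 6.4]
grip_width: 0.0374
```

```bash
python3 st.py|head -2
```

```text
14.75 [ 0.3325  0.3216 -0.5158  2.0716  0.2194  0.7994 -0.8576] [ 0.4795 -0.0107  0.1139] [-1.8317  0.2881  6.4269] [0.1213 0.4999 0.2019] 0.037421650670337626
0.09795583923608465 -0.003417866761183677
```

Request:
apply_moves --pt "30 0 0 0 0.1 0 0"

```text
clock: 14.85
tcp_pos: [0.4795, -0.0107, 0.1139]
orientation: [1.665, 0.833, -1.664]
contact_force: [-2.4, 0.7, 6.7]
grip_width: 0.0375
```

```bash
python3 st.py|head -2
```

```text
14.85 [ 0.3155  0.3184 -0.4956  2.0726  0.2098  0.7971 -0.9488] [ 0.4795 -0.0107  0.1139] [-2.4014  0.6705  6.6867] [0.1333 0.4271 0.1509] 0.03749043333075742
0.09794474360157025 -0.0031459110721247657
```

Request:
apply_moves --pt "30 0 0 0 0.1 0 0"

```text
clock: 14.95
tcp_pos: [0.4796, -0.0107, 0.1139]
orientation: [1.732, 0.761, -1.731]
contact_force: [-0.8, 0.6, 6.6]
grip_width: 0.0369
```

```bash
python3 st.py|head -2
```

```text
14.95 [ 0.2986  0.3154 -0.4755  2.0737  0.2005  0.7949 -1.0402] [ 0.4796 -0.0107  0.1139] [-0.7791  0.592   6.5772] [0.148  0.4645 0.1771] 0.03690449473369575
0.09794701839654803 -0.0030981137952307974
```

Request:
apply_moves --pt "30 0 0 0 0.1 0 0"

```text
clock: 15.05
tcp_pos: [0.4796, -0.0106, 0.1139]
orientation: [1.798, 0.685, -1.796]
contact_force: [-2.2, 0.6, 6.4]
grip_width: 0.037
```

```bash
python3 st.py|head -2;python3 - <<'E'
from h import *
f=grab_frame("scene");a=(130,250,230,370)
p=cv2.resize(f["pixels"][a[0]:a[1],a[2]:a[3],::-1],None,fx=5,fy=5,interpolation=2)
p=np.clip(p.astype(float)*1.8,0,255).astype(np.uint8)
cv2.imwrite("pics/s9.png",p)
E
```

```text
15.05 [ 0.2818  0.3126 -0.4555  2.0747  0.1912  0.7928 -1.1316] [ 0.4796 -0.0106  0.1139] [-2.2132  0.5652  6.4268] [0.1027 0.3508 0.1841] 0.03701134200655425
0.09791812963125314 -0.0028843219746891996
```

View pics/s9.png

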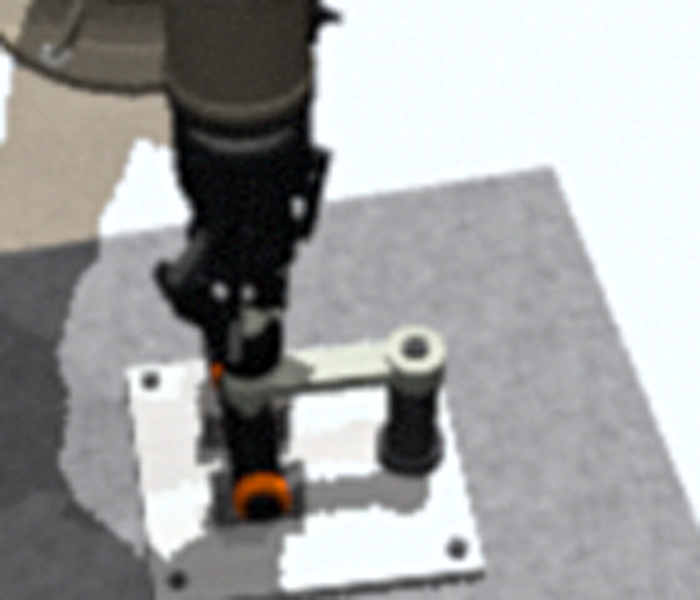

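The moment has risen from about 0.12 to about 0.18 N m after roughly 2.6 rad of turning, so the ratchet is starting to slip. I'll turn on for a clear margin.

Request:
apply_moves --pt "30 0 0 0 0.1 0 0" --pt "30 0 0 0 0.2 0 0" --pt "30 0 0 0 0.3 0 0"

```text
clock: 15.4
tcp_pos: [0.4796, -0.0107, 0.1139]
orientation: [1.985, 0.432, -1.984]
contact_force: [-2.0, -0.1, 6.4]
grip_width: 0.037
```

```bash
python3 st.py|head -2
```

```text
15.4 [ 0.2317  0.3048 -0.3962  2.0779  0.1644  0.7872 -1.4068] [ 0.4796 -0.0107  0.1139] [-2.0393 -0.1434  6.4349] [0.0223 0.3815 0.1672] 0.03701360426446468
0.09798248344640352 -0.0025902085246318346
```

Request:
apply_moves --pt "30 0 0 0 0.1 0 0" --pt "30 0 0 0 0.2 0 0" --pt "30 0 0 0 0.3 0 0"

```text
clock: 15.7
tcp_pos: [0.4796, -0.0108, 0.1139]
orientation: [2.156, 0.139, -2.154]
contact_force: [-1.1, 0.2, 6.9]
grip_width: 0.0375
```

```bash
python3 st.py|head -2
```

```text
15.7 [ 0.1819  0.2982 -0.3376  2.081   0.1388  0.7823 -1.6829] [ 0.4796 -0.0108  0.1139] [-1.1488  0.2262  6.8694] [0.0269 0.314  0.2062] 0.0375308675043988
0.0980416242988961 -0.0023998213557354237
```

Request:
apply_moves --pt "30 0 0 0 0.1 0 0" --pt "30 0 0 0 0.2 0 0"

```text
clock: 15.9
tcp_pos: [0.4796, -0.0108, 0.1139]
orientation: [-2.186, 0.078, 2.184]
contact_force: [-1.7, 0.8, 6.3]
grip_width: 0.0369
```

```bash
python3 st.py|head -2
```

```text
15.9 [ 0.149   0.2944 -0.2989  2.0831  0.1222  0.7793 -1.8672] [ 0.4796 -0.0108  0.1139] [-1.6608  0.8167  6.3033] [-0.0332  0.3466  0.1721] 0.036878672367115645
0.09811440693407392 -0.0023069043987590937
```

Request:
apply_moves --pt "30 0 0 0 0.1 0 0" --pt "30 0 0 0 0.2 0 0" --pt "30 0 0 0 0.3 0 0"

```text
clock: 16.2
tcp_pos: [0.4796, -0.0108, 0.1139]
orientation: [-2.019, 0.379, 2.018]
contact_force: [-1.8, -0.1, 6.6]
grip_width: 0.0367
```

```bash
python3 st.py|head -2
```

```text
16.2 [ 0.0998  0.2894 -0.2415  2.0863  0.098   0.7754 -2.1444] [ 0.4796 -0.0108  0.1139] [-1.7846 -0.1198  6.5671] [-0.1077  0.3501  0.1777] 0.036723656228320946
0.09812568388078496 -0.002330627847144176
```

The moment held at about 0.18 N m over the last 1.5 rad. Before letting go, I'll nudge lightly towards home to confirm the arm is still on its stop.

Request:
apply_moves --pt "30 0 0.5 1.5 0 0 0" --pt "30 0 1 3 0 0 0" --pt "30 0 1 3 0 0 0"

```text
clock: 16.5
tcp_pos: [0.4791, -0.0108, 0.1141]
orientation: [-2.027, 0.373, 2.014]
contact_force: [7.7, -0.1, -1.9]
grip_width: 0.0377
```

```bash
python3 st.py
```

```text
16.5 [ 0.101   0.2855 -0.2427  2.0914  0.0979  0.7687 -2.14  ] [ 0.4791 -0.0108  0.1141] [ 7.6697 -0.0779 -1.8941] [-0.127  -1.5816 -0.0754] 0.03772289321512781
0.09807408586538564 -0.007791524964803245
[[ 0.0063 -0.3588 -0.9334]
 [ 0.0006 -0.9334  0.3588]
 [-1.     -0.0028 -0.0056]]
```

The stop is confirmed (a 9 N rise over 0.5 mm). I'll return, add a touch more clockwise, release and rise.

Request:
apply_moves --pt "30 0 -0.5 -1.5 0 0 0" --pt "30 0 -1 -3 0.1 0 0" --pt "30 0 -1 -3 0.2 0 0" --pt "30 0 -1 -3 0.2 0 0" --pt "85 0 -1 -3 0.2 0 0" --pt "85 0 -1 -3 0.2 0 0" --pt "85 0 -1 -3 0.2 0 0" --pt "85 0 -1 -3 0.2 0 0" --pt "85 0 -1 -3 0.2 0 0" --pt "85 -20 -1 -3 0.2 0 0" --pt "85 -50 -1 -3 0.2 0 0" --pt "85 -90 -1 -3 0.2 0 0" --pt "85 -130 -1 -3 0.2 0 0" --pt "85 -130 -1 -3 0.2 0 0"

```text
clock: 17.9
tcp_pos: [0.4827, -0.0108, 0.2486]
orientation: [-1.907, 0.551, 1.889]
contact_force: [1.1, 0.5, -0.4]
grip_width: 0.0847
```

```bash
python3 st.py
python3 - <<'E'
from h import *
np.set_printoptions(precision=4,suppress=True)
f=grab_frame("scene");save(f,"scene9.png");a=(130,250,230,370)
for n,z in(("knob_grip",.133),("post",.097),("torch",.049),("spare",0),("tray",0),("bottle",0)):
    for d in pinpoint(n,"scene")[:3]: print(n,round(d["confidence"],2),atz(f,d["point"],z))
p=cv2.resize(f["pixels"][a[0]:a[1],a[2]:a[3],::-1],None,fx=5,fy=5,interpolation=2)
p=np.clip(p.astype(float)*1.8,0,255).astype(np.uint8)
cv2.imwrite("pics/s10.png",p)
E
```

```text
17.9 [ 0.0863  0.1205 -0.2106  1.9433  0.0296  1.0707 -2.2758] [ 0.4827 -0.0108  0.2486] [ 1.0735  0.462  -0.3736] [ 0.0321 -0.0228 -0.0011] 0.08466615032159672
0.09785786073511457 0.028574326390939528
[[ 0.0099 -0.5382 -0.8428]
 [ 0.0004 -0.8428  0.5382]
 [-1.     -0.0056 -0.0081]]
knob_grip 0.72 [0.5241 0.0731 0.133 ]
knob_grip 0.66 [ 0.4739 -0.0164  0.133 ]
post 0.73 [0.4958 0.0775 0.097 ]
torch 0.69 [ 0.7089 -0.0368  0.049 ]
torch 0.62 [ 0.4905 -0.0083  0.049 ]
torch 0.56 [ 0.7124 -0.3487  0.049 ]
spare 0.93 [0.4549 0.36   0.    ]
tray 0.77 [0.6164 0.3284 0.    ]
bottle 0.6 [ 0.4763 -0.3806  0.    ]
```

View pics/s10.png

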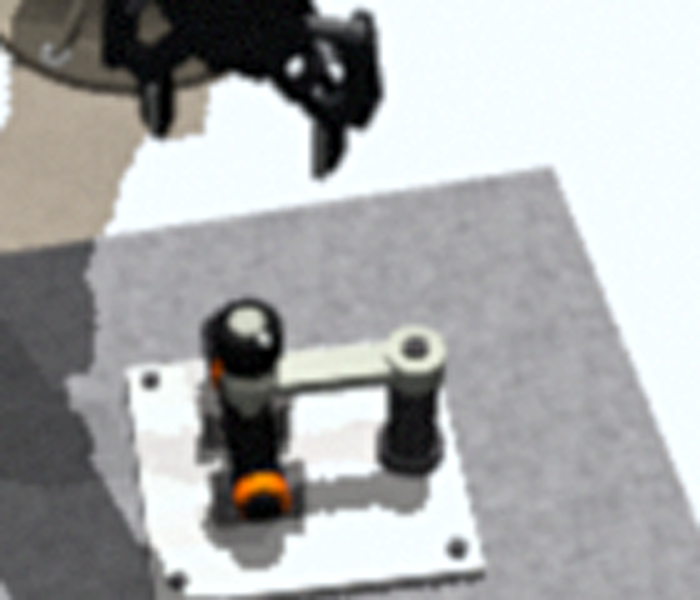

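View pics/scene9.png

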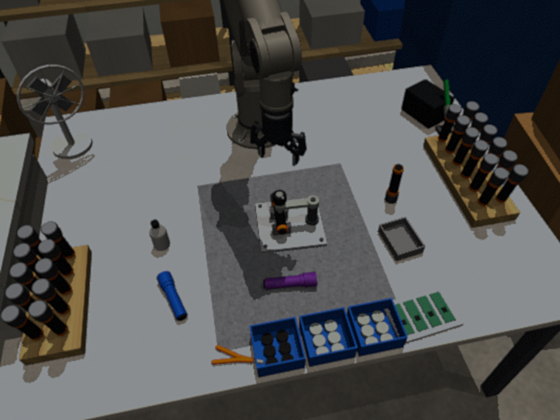

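The closing pictures show:
- **Clamp arm:** it is home over the torch, with the knob at about (248, 320) and the post at (414, 347) in the crop.
- **Knob:** the white mark moved from the left (about (222, 325)) to the lower right (about (265, 337)). That is roughly 250° clockwise, which matches the 4.4 rad I turned.
- **Torch and bystanders:** the torch lies in its cradle, and the spare, tray and bottle are unmoved.

```bash
python3 -c "
from bench import r
print(r.hand_in())"
```

```text
the job is handed in; nothing more can be done
None
```

The clamp arm is home on its stop, the screw is tight on the torch, and the job was handed in at about 18 s of the 54 s allowed. I gripped the knob, swung the arm about 0.69 rad home and let go. After turning the open gripper back, I regripped, turned the knob about 4.4 rad clockwise, released and rose clear.

- **Arm home:** the stop gave a 13 N reaction on arrival. A nudge after tightening gave a 9 N rise over 0.5 mm at the same spot.
- **Ratchet slip:** torque read about 0.13 N m while the screw ran, then about 0.18 N m from roughly 2.6 rad on. I estimate 1.6 to 2 rad of slip, or 6 to 7 clicks. The stated contact range allows 2.0 to 3.5 rad, so either way it is over two clicks and under one turn.
- **Knob turn:** the white mark moved about 250° clockwise, which matches the commanded turn, so the fingers did not slip on the knob.
- **Torch and bystanders:** the torch looks to be lying in its cradle. The spare, tray and bottle read within about 15 mm of their first positions, which is the detector's scatter, and look unmoved.

Two readings disagreed with the rest:
- The slip torque read a little below the stated 0.20 N m, within sensor noise.
- In the last picture the detector's top pick for the knob was a false one near the post. Its second pick and the picture itself agree with the gripper's position.

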